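# Pin and press a specimen tray

## Task

The specimen tray in the press is being reglued: take the mallet and knock the dowel standing up in its right front corner fully home, without touching the dowel with anything but the mallet, then stand the mallet back on the bench on its head and let go of it. Then flip the press's safety catch right over to the left, only then pull the lever forward to its stop, and finish while still holding it there with the gripper. Leave the casts and everything else on the bench where they are.

Things in the scene. Friction and masses are not known exactly. Their poses are not given: they have to be found in the camera images.
- press: fixed bench press with the tray under repair. Origin on the bench below the lever hinge; x away from its front, y left. In mm here: base x -150..120, y +-125, 10 thick; tray x -130..-10, y +-110, rim 50 above the bench; head x -45..103, y +-55, top 125 up. Dowel at x -110, y -90; the left corner's is already home
- dowel: round wooden dowel, 18 mm across, standing upright in the tray's right front corner block; origin at the centre of its top face. It sticks up out of the rim (50 mm above the bench) by 25 mm at most at the start, and by 3 mm when fully home
- dowel_depth (a joint): how far the dowel has been driven down, m: 0 to 0.006 at the start, 0.022 fully home against its stop. Friction of about 9 N holds it; it stays where it is left
- mallet: wooden mallet standing on its striking face, about 0.35 kg. Origin: centre of that face (underside); z up the head. Head: upright cylinder 50 mm across, 80 mm tall. Handle: level bar 20 mm wide, 26 mm tall, along the mallet's -x from the head to x -155 mm, its centreline 48 mm above the face
- mallet_grip (a point): point on the centreline of the mallet's handle 55 mm from the head's axis, 48 mm above the striking face (fingers close along the mallet's y)
- catch_grip (a point): point on the safety catch's thumb bar: a level round steel bar 12 mm across and 58 mm long, along the press's x, at the end of a flat steel arm; the point is on its centreline 19 mm from its free front end
- catch_hinge (a point): point on the catch's hinge axis, which runs along the press's x; in the same cross-plane as catch_grip, 75 mm from it. In the press frame at x -30, y 45, 155 mm above the bench
- catch_angle (a joint): safety catch, rad: 0 closed (up to 0.15 at the start), leaning 60 degrees from upright to the press's -y, its arm across the lever's shaft and blocking it; swings up and over to +y (left): upright at 1.05, fully open at 2.09, leaning 60 degrees left. Friction 0.12 N m; stays where it is left
- lever_grip (a point): centre of the black round crossbar at the end of the lever, 22 mm across, 110 mm long, along the press's y; 150 mm from the lever's hinge (steel shaft 14 mm across between)
- lever: the lever: steel shaft with the crossbar at its end; origin on the lever's hinge axis, which runs along the press's y; 140 mm above the bench at the press's origin
- lever_angle (a joint): lever, rad: 0 at rest, leaning 25 degrees from upright to the press's +x; grows as pulled to the front (-x): upright at 0.436, fully pulled at its stop at 0.87. A spring returns it when let go; holding it at the stop takes about 7 N at the crossbar. It drives the ram down on the tray's back rail
- jar: bystander: closed glass jar, 68 mm across, 85 mm tall; origin under its centre
- glue: bystander: white glue bottle, 48 mm across, 130 mm tall; origin under its centre
- dowel_box: bystander: small open wooden box, 100 x 70 x 40 mm; origin under its centre
- brush: bystander: brush lying to the left of the press; origin under its middle
- jaw_cast: bystander: white cast of a jaw piece, 55 x 22 x 28 mm, lying in the tray
- bone_cast: bystander: plaster cast of a bone, 84 x 24 x 18 mm, lying in the tray
- skull_cast: bystander: plaster skull cast on a cork ring, 95 mm across, 90 mm tall, behind the press on the right
Mind the look-alikes: they are no part of the job. Leave any grey or purple look-alike of the mallet alone.

How it is judged:
On the way, in this order (a step that is already met when the one before it is completed fails the run):
1. the dowel is knocked home with the mallet in the gripper (value of joint dowel_depth above 0.0185 m and contact force between the fingers and mallet above 1 N), for 0.02 s.
2. the mallet stands on the bench on its head, let go (height (world z) of mallet below 0.006 m and angle between mallet's own z axis and vertical below 0.12 rad and linear speed of mallet below 0.03 m/s and contact force between the fingers and mallet below 0.2 N), for 0.2 s.
3. the safety catch is flipped right over while the lever is still at rest (value of joint catch_angle above 1.6 rad and value of joint lever_angle below 0.1 rad), for 0.1 s.
At the end, for the whole second after the job is handed in: gripper holding the lever at its stop (over 0.78 of 0.87 rad, over 2 N on the crossbar); catch over to the left (over 1.6 of 2.09 rad); dowel driven over 18.5 of 22 mm; mallet upright on the bench, at rest, untouched (face within 6 mm of the bench, tilt under 0.12 rad) (all of step 2 and value of joint lever_angle above 0.78 rad and contact force between the fingers and lever above 2 N and value of joint catch_angle above 1.6 rad and value of joint dowel_depth above 0.0185 m); the arm keeps its last pose, push and grip.
It fails at once if the lever is forced while the catch is still closed (value of joint lever_angle above 0.25 rad and value of joint catch_angle below 0.9 rad).
It fails at once if the robot itself touches the dowel (contact force between any of the fingers, the arm and dowel above 1 N).
It fails at once if something else on the bench is moved more than 30 mm (distance of any of jar, glue, dowel_box, brush, jaw_cast, bone_cast, skull_cast from where it was at the start of the episode above 0.03 m).
It also fails if it takes over 72 s, if anything falls off the work surface, if the arm or the gripper's body presses on something with over 40 N, if the wrist force passes 120 N, or if a joint passes its speed limit or range.

## Robot

A 6-joint arm with a two-finger parallel gripper is mounted at the origin on the work surface. World frame = base frame: x ahead of the robot, y to its left, z up, the work surface at z = 0. Lengths are in m, angles in rad, forces in N, time in s.
With the tool pointing down it reaches from about 0.275 to 0.825 m from the base axis. Payload 4.9 kg.
Tool frame: the origin (TCP) lies midway between the tips of the shut fingers; the grasp point (between the pads) lies 19 mm behind it (tcp_to_grasp is the distance from the TCP to the grasp point, in m); z points along the fingers, y is the line along which they close (so a half turn about z gives the same grasp; the last joint's range is limited). The gripper opens to 85 mm and grips with 20 to 120 N. Pads are 22 mm wide; open, the fingers measure 114 mm over their backs; the gripper's body (76 mm by 85 mm) begins 54 mm behind the grasp point. The pads swing forward as they close: fully open they stand 13 mm farther back than shut.
Start: joints at [1.112, 0.326, -0.193, 1.052, 0, 1.437], TCP at [0.176, 0.521, 0.206] pointing down, gripper open.
Joint ranges: [-2.65, 2.65], [-0.97, 1.79], [-1.3, 1.35], [-1.93, 2.1], [-1.47, 1.37], [-3.14, 3.14]. Speed limits (rad/s): [2.57, 2.57, 3.14, 3.14, 3.14, 3.14].

## Interface

Orientations are given as a unit quaternion [w, x, y, z].
In Python, from cell import state, grab_frame, calibration, sign_off, boxes_of, cut_out, tcp_to_grasp gives the robot as it stands. The module is installed in compiled form; this text tells all that it offers.
- The arm moves only by the tool step_arm, never from a script. Its argument "targets" is a list of rows, each a list of 2 entries, a list of its own where there are three numbers: the shift along the tool's x, y, z in cm, then the turn about the tool's z in degrees. A call has 1 to 8 rows; each row shifts and turns the commanded pose from where the row before left it, along the tool's axes as they then stand; what a row does not reach is not made up. A row lasts 1/10 s, in which the tool goes at most 50 mm and 8.59 degrees, less where a joint would pass 70% of its speed; a pose out of reach is approached as far as the arm can. A call is refused whole if a number of a shift passes 5 or a number of a turn 8.59, either way. A call with a gripper value outside its range is refused whole. "fingers" is the closure, from 0 (fully open) to 1 (shut), set as the call begins (left out, the last holds). The fingers move at their own pace and stop on an object; the grip force is fixed at half the most. Time passes only in rows, so rows that do not move let the fingers close. It gives the time, the measured TCP pose, the force, the opening and the grip force at its end, in the units of the state.
- state(): the state, without advancing time (a new reading comes with each control period).
- grab_frame(name): name is "side" or "top"; returns (picture, depth): 400x640x3 uint8, red, green, blue; 400x640 float32, m along the optical axis (not along the pixel's ray), 0 where there is no reading.
- calibration(name): a dict with "fx", "fy", "cx", "cy" (pixels), "dist" ([k1, k2, p1, p2, k3] as OpenCV has them; the pictures are not rectified), "cam_to_world" (4x4, takes a point from camera to world coordinates). Camera axes: x right, y up, looking along -z (the intrinsics and any distortion apply to the point x, -y, -z); pixel columns grow to the right and rows downward; lengths in m; the calibration is good to about 2 mm. A picture is of the moment at which its call begins. calibration takes no time and is no camera call.
- sign_off(): hands the job in; it is judged then, once.
Trained networks look in the newest picture that a camera, given by its name, has taken for a name from the list of things; names that differ only in an ending like _2 or _b are one class to them, and where a whole thing is asked for, a point or a joint stands for the part that bears it (a point fixed in the world has none). Each returns a list of dicts, best first, with "score" (0 to 1); they miss things now and then, are a little off and sometimes report something else, mostly with a low value. They report only what shows in the picture. A call takes as long as a camera call. They do not tell look-alikes from the thing itself.
- boxes_of(camera, target): "rect" ([centre column, centre row, width, height] in pixels, round what is visible of it).
- cut_out(camera, target): "mask" (400x640 bool, what is visible of it) and "rect" ([centre column, centre row, width, height] in pixels, round what is visible of it).
The state is a dict: "time": time; "joint_positions": joint angles; "qvel": joint speeds; "joint_efforts": joint torques, N m; "position": TCP position; "tool_rot": TCP orientation; "wrist_force": force on the tool from outside, world axes, zero at the start; "torque": the same for the moment, N m; "opening": opening from 0.0 (shut) to 1.0 (fully open); "grip_force": force on a finger pad.
Only numpy, scipy, OpenCV 4.12 (cv2) and the standard library are available. Lean on these libraries where they do the work, as an engineer would, in place of code of your own. Each camera call takes 0.05 s, during which the arm holds its last target. There are 200 camera calls.

## Working session

There is one attempt and no reset: what is moved stays moved. The work goes in short steps, Python scripts to look and compute and a tool call to move; the robot and the scene stay as the last step left them, time stands still between calls to the robot, and variables do not carry over. Pictures are saved under pics/ and viewed, at most 10 in all, crops included, and the job is handed in when it is done.

Besides the shell and the picture viewer there is one more tool, called as name([rows], argument=value, ...), one row to a line, values as JSON. step_arm: Moves the arm, as the interface text tells. Its arguments: {"type":"object","properties":{"targets":{"type":"array"},"fingers":{"type":"number"}},"required":["targets"]}

```bash
mkdir -p pics; ls; python3 - <<'E'
from cell import *
import cv2,numpy as np
print(state(), tcp_to_grasp)
for n in ("side","top"):
    p,d=grab_frame(n); cv2.imwrite(f"pics/{n}0.png",p[:,:,::-1]); np.savez(f"{n}0.npz",p=p,d=d)
    c=calibration(n); print(n,c)
    for t in ["mallet","dowel","press","lever_grip","catch_grip","jar","glue"]:
        print(n,t,[(round(b["score"],2),np.round(b["rect"]).tolist()) for b in boxes_of(n,t)][:3])
E
```

```text
pics
{'time': 0.0, 'joint_positions': array([ 1.11178780e+00,  3.26885464e-01, -1.93598968e-01,  1.05203086e+00,
       -8.34823831e-06,  1.43659112e+00]), 'qvel': array([ 2.29303600e-03,  5.13908335e-04,  3.58035517e-04, -3.03010037e-04,
       -2.93563925e-04,  5.54663995e-05]), 'joint_efforts': array([-2.69792017e-04, -4.43399262e+01,  2.62438899e+01,  1.56176230e-02,
       -2.22168387e-04, -1.09930889e-05]), 'position': array([0.17522479, 0.52066355, 0.20532798]), 'tool_rot': array([-2.47214663e-04,  1.61688667e-01,  9.86841444e-01, -8.23170821e-04]), 'wrist_force': array([-0.05154597,  0.21128652, -0.98401209]), 'torque': array([-0.00238133, -0.00577911, -0.02093416]), 'grip_force': 0.0, 'opening': 1.0041479485377822} 0.0187
side {'fx': 482.08209778037053, 'fy': 482.08209778037053, 'cx': 318.5542615789058, 'cy': 187.9317786348712, 'dist': array([0.04702709, 0.        , 0.        , 0.        , 0.        ]), 'cam_to_world': array([[ 0.94795763,  0.2389319 , -0.21044684,  0.15119339],
       [-0.31824039,  0.69032594, -0.64974853, -0.99761599],
       [-0.00996873,  0.68290676,  0
[... 738 characters left out ...]
31027, -0.09326381,  0.30425308],
       [-0.99965122, -0.02498894,  0.00854368, -0.02920163],
       [ 0.00617305,  0.09345066,  0.99560478,  1.76100223],
       [ 0.        ,  0.        ,  0.        ,  1.        ]])}
top mallet [(0.89, [461.0, 241.0, 26.0, 52.0]), (0.83, [259.0, 245.0, 52.0, 27.0]), (0.73, [399.0, 217.0, 18.0, 53.0])]
top dowel []
top press [(0.75, [313.0, 153.0, 77.0, 89.0]), (0.28, [202.0, 141.0, 21.0, 14.0])]
top lever_grip [(0.93, [316.0, 129.0, 36.0, 36.0])]
top catch_grip [(0.48, [307.0, 146.0, 26.0, 15.0]), (0.28, [313.0, 127.0, 36.0, 41.0])]
top jar [(0.86, [208.0, 183.0, 24.0, 19.0]), (0.34, [322.0, 168.0, 23.0, 8.0])]
top glue [(0.52, [201.0, 141.0, 19.0, 15.0])]
```

```bash
python3 - <<'E'
import cv2
a=cv2.imread("pics/side0.png")[80:390,200:600]; cv2.imwrite("pics/a.png",cv2.resize(a,None,fx=1.93,fy=1.93,interpolation=cv2.INTER_CUBIC))
a=cv2.imread("pics/top0.png")[80:290,180:490]; cv2.imwrite("pics/b.png",cv2.resize(a,None,fx=2.5,fy=2.5,interpolation=cv2.INTER_CUBIC))
E
```

```text
(no output)
```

View pics/a.png

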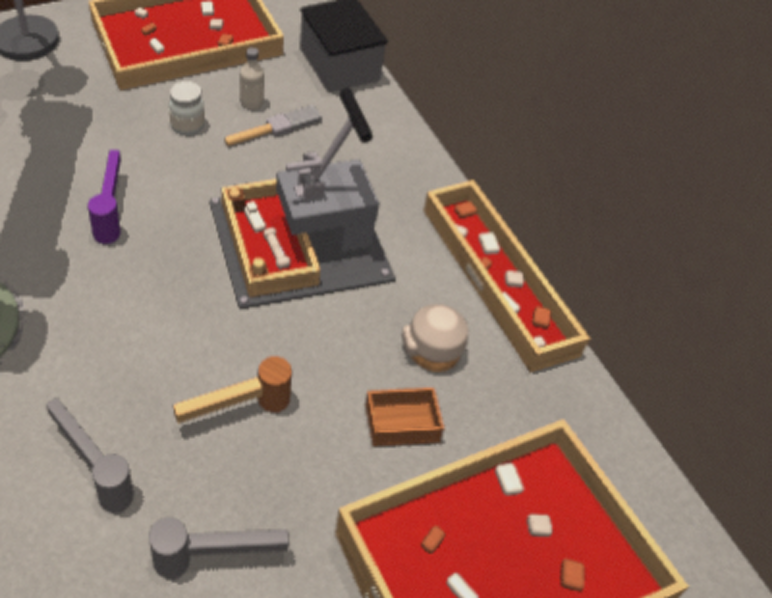

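View pics/b.png

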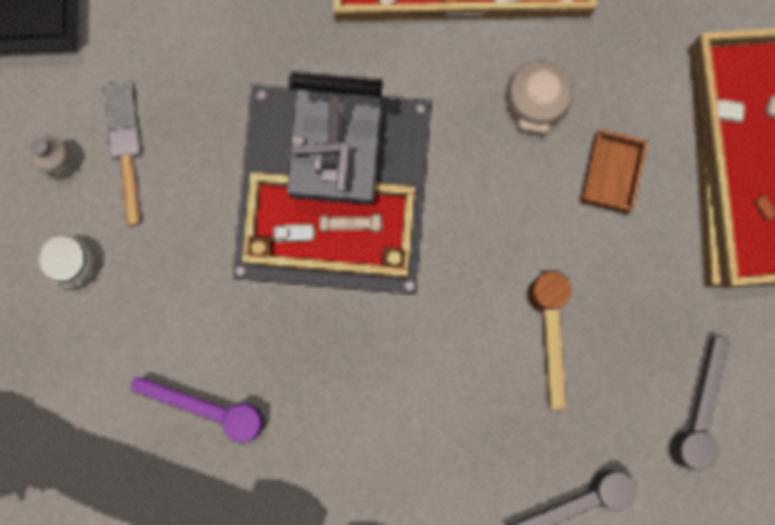

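The top crop shows the true mallet, with its brown head at full-frame pixel ~(400,196) and its handle running down to ~(403,243). The right dowel is at ~(338,183), the left dowel at ~(284,178). The catch leans right over the lever shaft near (317,145), and the lever crossbar is at (314,113).

```bash
cat > h.py <<'E'
import numpy as np,cv2
from cell import *
def K(c): return np.array([[c["fx"],0,c["cx"]],[0,c["fy"],c["cy"]],[0,0,1]])
def rays(c,uv):
    n=cv2.undistortPoints(np.asarray(uv,float).reshape(-1,1,2),K(c),np.array(c["dist"]))[:,0]
    return np.c_[n[:,0],-n[:,1],-np.ones(len(n))]
def atz(name,uv,z):
    c=calibration(name);T=c["cam_to_world"];r=rays(c,uv)@T[:3,:3].T;o=T[:3,3]
    return o+r*((z-o[2])/r[:,2])[:,None]
def cloud(name,d):
    c=calibration(name);T=c["cam_to_world"]
    v,u=np.mgrid[:400,:640];r=rays(c,np.c_[u.ravel(),v.ravel()])
    w=(r*d.reshape(-1,1))@T[:3,:3].T+T[:3,3]
    w[d.ravel()<=0]=np.nan
    return w.reshape(400,640,3)
def proj(name,P):
    c=calibration(name);T=np.linalg.inv(c["cam_to_world"]);q=np.atleast_2d(P)@T[:3,:3].T+T[:3,3]
    q=q*[1,-1,-1]
    return cv2.projectPoints(q,np.zeros(3),np.zeros(3),K(c),np.array(c["dist"]))[0][:,0]
E
python3 - <<'E'
from h import *
for n,(u0,u1,v0,v1),(mu,mv,mw,mh) in (("top",(270,360,100,205),(385,185,35,65)),("side",(290,420,120,250),(285,255,75,55))):
    z=np.load(n+"0.npz");W=cloud(n,z["d"])
    p=W[v0:v1,u0:u1].reshape(-1,3);p=p[~np.isnan(p[:,0])]
    print(n,"bench z",np.nanmedian(W[mv:mv+mh,mu:mu+mw,2]))
    for lab,lo,hi in (("base",.006,.015),("rim",.044,.056),("head",.118,.132)):
        q=p[(p[:,2]>lo)&(p[:,2]<hi)];r=cv2.minAreaRect((q[:,:2]*1000).astype(np.float32));print(lab,len(q),np.round(r[0],1),np.round(r[1],1),round(r[2],1), np.round(np.median(q[:,2]),4))
    q=p[p[:,2]>.16]; print("hi",len(q)); 
    m=W[mv:mv+mh,mu:mu+mw].reshape(-1,3)
    hd=m[m[:,2]>.072]; ha=m[(m[:,2]>.05)&(m[:,2]<.067)]
    print("head",cv2.minEnclosingCircle((hd[:,:2]*1000).astype(np.float32)),len(hd),np.median(hd[:,2]))
    r=cv2.minAreaRect((ha[:,:2]*1000).astype(np.float32));print("handle",r,np.median(ha[:,2]))
# pixel picks
print("mallet head top",atz("top",[[400.4,196]],.08),atz("side",[[342.5,269]],.08))
print("handle",atz("top",[[402.8,242.8]],.061))
print("dowelR,L",atz("top",[[337.6,182.8]],.07),atz("top",[[283.6,178.4]],.053),atz("side",[[334.5,217]],.072))
E
```

```text
top bench z 0.0011595395282397725
base 2008 [610.7 -20.3] [307.8 361.7] 88.6 0.0101
rim 511 [543.3  -7.2] [220.1 120.8] 83.5 0.0496
head 1002 [634.9 -17.7] [110.1 137. ] 83.5 0.1243
hi 534
head ((429.71282958984375, -299.2646484375), 38.37867736816406) 177 0.07932198791085132
handle ((374.40478515625, -299.2388916015625), (168.57192993164062, 31.5513973236084), 7.814579486846924) 0.05931010671603154
side bench z -0.0015129894388569154
base 1739 [640.1 107.7] [617.4 466.5] 71.0 0.0097
rim 599 [589.2  49.3] [649.1 236.2] 89.9 0.0486
head 964 [638.2 -19.8] [118.8 149. ] 83.0 0.1238
hi 452
head ((442.27984619140625, -299.22955322265625), 25.720552444458008) 213 0.07777608927389346
handle ((375.6220703125, -304.0932922363281), (33.91317367553711, 173.4462890625), 86.16056823730469) 0.05772677915184443
mallet head top [[ 0.44376889 -0.29715164  0.08      ]] [[ 0.44670594 -0.29325559  0.08      ]]
handle [[ 0.29122777 -0.30242723  0.061     ]]
dowelR,L [[ 0.49320477 -0.09370632  0.07      ]] [[0.51425482 0.08397839 0.053     ]] [[ 0.49223021 -0.10133526  0.072     ]]
```

```bash
cat >> h.py <<'E'
def th():
    s=state();w,x,y,z=s["tool_rot"];return np.arctan2(2*(x*y+w*z),1-2*(y*y+z*z))
def plan(target,ang_deg,grasp=True):
    """target world grasp point & tool-x heading; prints turn then shift in tool axes (cm) after that turn"""
    s=state();p=s["position"].copy()
    t=np.array(target,float)
    if grasp: t[2]-=0.0187
    a=np.radians(ang_deg);turn=-np.degrees((a-th()+np.pi)%(2*np.pi)-np.pi)
    x=np.array([np.cos(a),np.sin(a),0]);y=np.array([np.sin(a),-np.cos(a),0])
    d=t-p; v=np.array([d@x,d@y,-d[2]])*100
    print("turn",round(turn,2),"shift cm",np.round(v,2),"| t",round(s["time"],2),"pos",p.round(4),"F",s["wrist_force"].round(1),"open",round(s["opening"],3),"grip",round(s["grip_force"],1))
E
python3 - <<'E'
from h import *
for n,(u,v,w,h),hz in (("top",(385,185,35,65),.061),("side",(285,255,75,55),.061)):
    z=np.load(n+"0.npz");im=z["p"][v:v+h,u:u+w];hsv=cv2.cvtColor(im,cv2.COLOR_RGB2HSV)
    m=(hsv[...,1]>90)&(hsv[...,2]>90)&(hsv[...,0]>14)&(hsv[...,0]<30)
    vv,uu=np.nonzero(m);P=atz(n,np.c_[uu+u,vv+v],hz)
    vx,vy,x0,y0=cv2.fitLine((P[:,:2]*1000).astype(np.float32),cv2.DIST_HUBER,0,.01,.01).ravel()
    print(n,len(P),"yaw",np.degrees(np.arctan2(vy,vx)),"pt",x0,y0,"x range",P[:,0].min(),P[:,0].max())
plan([.389,-.299,.048],182)
E
```

```text
top 252 yaw 1.7376852 pt 357.12595 -299.4598 x range 0.290655564640894 0.4224150960207303
side 431 yaw 2.067819 pt 353.53625 -308.3422 x range 0.2875581824143723 0.42107973613169075
turn -20.61 shift cm [-18.47 -82.72  17.68] | t 0.8 pos [0.1755 0.5213 0.2061] F [ 0.1  0.5 -0.2] open 0.996 grip 0.0
```

step_arm([
  [[-2,-2,0],-6.9],
  [[-2,-2,0],-6.9],
  [[-2,-2,0],-6.8],
  [[-3,-4,0],0],
  [[-3,-4,0],0],
  [[-3,-4,0],0],
  [[-3,-4,0],0],
  [[0,-5,0],0],
])

```text
time: 1.6
position: [0.353, 0.244, 0.2066]
tool_rot: [0.002, -0.017, 1.0, 0.001]
wrist_force: [0.2, -0.1, -0.2]
opening: 1.003
grip_force: 0.0
```

step_arm([
  [[0,-5,0],0],
  [[0,-5,0],0],
  [[0,-5,0],0],
  [[0,-5,0],0],
  [[0,-5,0],0],
  [[0,-5,0],0],
  [[0,-5,0],0],
  [[0,-5,0],0],
])

```text
time: 2.4
position: [0.3627, -0.157, 0.2065]
tool_rot: [0.001, -0.017, 1.0, -0.0]
wrist_force: [0.6, 0.2, 0.2]
opening: 1.002
grip_force: 0.0
```

```bash
python3 -c "
from h import *
plan([.390,-.2985,.048],182)"
```

```text
turn -0.04 shift cm [ -2.23 -14.23  17.72] | t 2.4 pos [ 0.3627 -0.157   0.2065] F [0.6 0.2 0.2] open 1.002 grip 0.0
```

step_arm([
  [[-0.7,-4.7,0],0],
  [[-0.7,-4.7,0],0],
  [[-0.8,-4.8,0],0],
  [[0,0,4],0],
  [[0,0,4],0],
  [[0,0,0],0],
])

```text
time: 3.0
position: [0.3867, -0.2933, 0.1217]
tool_rot: [-0.003, -0.017, 1.0, 0.003]
wrist_force: [-0.5, 0.7, -0.2]
opening: 1.001
grip_force: 0.0
```

```bash
python3 -c "
from h import *
plan([.390,-.2985,.048],182)
for n in ('side','top'):
    p,d=grab_frame(n); u,v=proj(n,[[.39,-.2985,.06]])[0].astype(int)
    c=p[max(v-50,0):v+50,u-60:u+60,::-1]; cv2.imwrite(f'{n}c.png',cv2.resize(c,(400*c.shape[1]//120,400*c.shape[0]//120),interpolation=2))
a,b=cv2.imread('sidec.png'),cv2.imread('topc.png');h=min(len(a),len(b));cv2.imwrite('pics/c1.png',np.hstack([a[:h],b[:h]]))
"
```

```text
turn -0.06 shift cm [-0.31 -0.53  9.24] | t 3.0 pos [ 0.3867 -0.2933  0.1217] F [-0.5  0.7 -0.2] open 1.001 grip 0.0
```

View pics/c1.png

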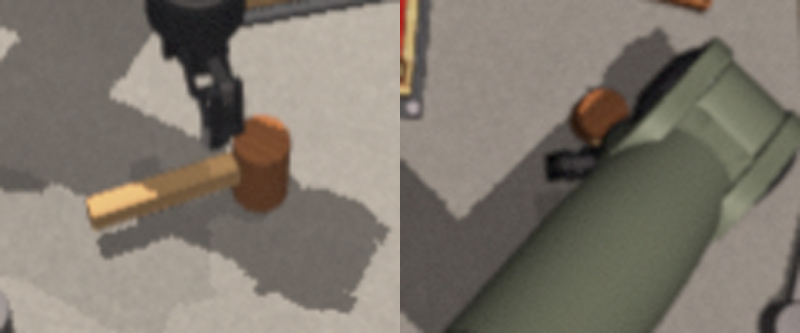

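The side view shows the fingers above the handle, just behind the mallet's head, so it is clear to descend.

step_arm([
  [[0,0,4],0],
  [[0,0,3],0],
  [[0,0,2],0],
  [[0,0,0],0],
  [[0,0,0],0],
])

```text
time: 3.6
position: [0.3912, -0.2969, 0.0381]
tool_rot: [0.001, -0.018, 1.0, -0.001]
wrist_force: [-0.8, -0.3, 0.4]
opening: 1.0
grip_force: 0.0
```

```bash
python3 -c "
from h import *
plan([.390,-.2985,.048],182)"
```

```text
turn 0.02 shift cm [ 0.13 -0.16  0.88] | t 3.6 pos [ 0.3912 -0.2969  0.0381] F [-0.8 -0.3  0.4] open 1.0 grip 0.0
```

step_arm([
  [[0.1,-0.2,0.9],0],
  [[0,0,0],0],
  [[0,0,0],0],
])

```text
time: 3.9
position: [0.3892, -0.2983, 0.0277]
tool_rot: [0.0, -0.017, 1.0, -0.0]
wrist_force: [0.4, 0.6, -0.4]
opening: 1.006
grip_force: 0.0
```

step_arm([
  [[0,0,0],0],
  [[0,0,0],0],
  [[0,0,0],0],
  [[0,0,0],0],
  [[0,0,0],0],
  [[0,0,0],0],
  [[0,0,0],0],
  [[0,0,0],0],
], fingers=1)

```text
time: 4.7
position: [0.389, -0.2983, 0.0273]
tool_rot: [0.0, -0.017, 1.0, -0.0]
wrist_force: [-1.8, -0.9, 3.3]
opening: 0.213
grip_force: 60.3
```

```bash
python3 -c "
from h import *
plan([.390,-.2985,.048],182)
print(state()['torque'])"
```

```text
turn -0.02 shift cm [-0.1  -0.02 -0.2 ] | t 4.7 pos [ 0.389  -0.2983  0.0273] F [-1.8 -0.9  3.3] open 0.213 grip 60.3
[-0.17613316  0.23318035 -0.01074676]
```

step_arm([
  [[0,0,-2],0],
  [[0,0,-3],0],
  [[0,0,-4],0],
  [[0,0,-3],0],
  [[0,0,0],0],
  [[0,0,0],0],
])

```text
time: 5.3
position: [0.3887, -0.2975, 0.1465]
tool_rot: [-0.0, -0.017, 1.0, 0.0]
wrist_force: [-0.1, 0.3, -4.9]
opening: 0.215
grip_force: 59.4
```

```bash
python3 -c "
from h import *
plan([.437,-.0945,.145],182,False)
p,d=grab_frame('side'); u,v=proj('side',[[.39,-.2985,.16]])[0].astype(int)
cv2.imwrite('pics/c2.png',cv2.resize(p[v-50:v+50,u-60:u+60,::-1],(600,500),interpolation=2))"
```

```text
turn 0.0 shift cm [-5.54 20.12  0.15] | t 5.3 pos [ 0.3887 -0.2975  0.1465] F [-0.1  0.3 -4.9] open 0.215 grip 59.4
```

View pics/c2.png

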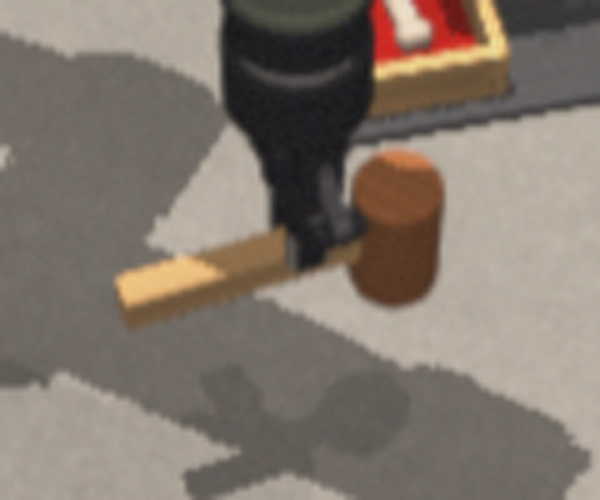

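The mallet is held level, its head to the right of the fingers. Next I move over the dowel.

step_arm([
  [[-1,3,0],0],
  [[-1,4,0],0],
  [[-1,4,0],0],
  [[-1,4,0],0],
  [[-1,3.5,0],0],
  [[-0.5,1.6,0],0],
  [[0,0,0],0],
  [[0,0,0],0],
])

```text
time: 6.15
position: [0.4357, -0.0946, 0.1455]
tool_rot: [-0.002, -0.018, 1.0, 0.0]
wrist_force: [0.4, -0.3, -3.3]
opening: 0.213
grip_force: 59.6
```

```bash
python3 -c "
from h import *
plan([.437,-.0945,.145],182,False)
p,d=grab_frame('side'); W=cloud('side',d)
u,v=proj('side',[[.4933,-.0925,.09]])[0].astype(int)
hsv=cv2.cvtColor(p,cv2.COLOR_RGB2HSV)
b=cut_out('side','mallet')
for k in b[:5]: print(k['score'],k['rect'],np.round(np.nanmedian(W[k['mask']],0),3))
hd=W[v-60:v+60,u-60:u+60].reshape(-1,3); hd=hd[(hd[:,2]>.186)&(hd[:,2]<.21)]
print('z tops',len(hd),hd.mean(0),hd.min(0),hd.max(0))
cv2.imwrite('pics/c3.png',cv2.resize(p[v-60:v+40,u-60:u+60,::-1],(600,500),interpolation=2))"
```

```text
turn 0.04 shift cm [-0.13  0.01  0.05] | t 6.15 pos [ 0.4357 -0.0946  0.1455] F [ 0.4 -0.3 -3.3] open 0.213 grip 59.6
0.94 [313.2, 198.3, 56.7, 33.5] [ 0.467 -0.105  0.175]
0.85 [251.8, 179.4, 19.2, 53.9] [0.289 0.106 0.059]
0.7 [314.5, 364.2, 76.7, 33.6] [ 0.257 -0.507  0.06 ]
z tops 337 [ 0.52219237 -0.074023    0.19686319] [ 0.42308318 -0.12202302  0.18600217] [ 0.64826062 -0.00157222  0.20987405]
```

View pics/c3.png

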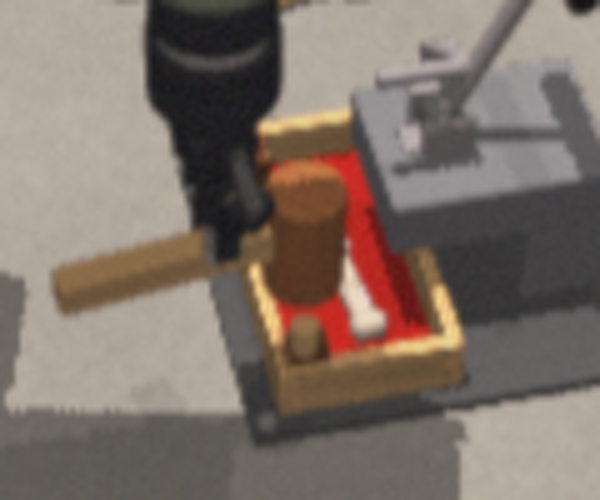

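The head sits directly above the dowel: its bottom centre, lowered 46 mm, lands near crop (307,320) and the dowel top is at (307,322). I'll drive it down.

step_arm([
  [[-0.1,0,3],0],
  [[0,0,1],0],
  [[0,0,1],0],
  [[0,0,0.5],0],
  [[0,0,0],0],
])

```text
time: 6.75
position: [0.4374, -0.0955, 0.092]
tool_rot: [-0.001, -0.017, 1.0, -0.0]
wrist_force: [-1.7, -0.6, -1.5]
opening: 0.21
grip_force: 59.8
```

step_arm([
  [[0,0,0.5],0],
  [[0,0,0.5],0],
  [[0,0,0],0],
])

```text
time: 7.05
position: [0.4385, -0.0955, 0.0824]
tool_rot: [0.001, -0.017, 1.0, -0.0]
wrist_force: [-2.6, -0.3, 1.8]
opening: 0.212
grip_force: 60.4
```

```bash
python3 -c "
from h import *
s=state();print(s['wrist_force'],s['torque'],s['position'])"
```

```text
[-2.62054411 -0.34247997  1.78137813] [-0.09230303  0.61053191 -0.01909297] [ 0.43845731 -0.09548764  0.08242069]
```

step_arm([
  [[0,0,0.3],0],
  [[0,0,0.3],0],
  [[0,0,0],0],
])

```text
time: 7.35
position: [0.4367, -0.0962, 0.0775]
tool_rot: [-0.001, -0.017, 1.0, -0.002]
wrist_force: [-12.5, -1.7, 21.7]
opening: 0.211
grip_force: 63.4
```

step_arm([
  [[0,0,-2],0],
  [[0,0,-3],0],
  [[0,0,-2],0],
  [[3,-3,0],0],
  [[3,-4,0],0],
  [[0,-4,0],0],
  [[0,-4,0],0],
  [[0,0,0],0],
])

```text
time: 8.15
position: [0.3851, -0.2529, 0.1468]
tool_rot: [0.002, -0.015, 1.0, -0.003]
wrist_force: [0.0, 1.7, -3.3]
opening: 0.207
grip_force: 60.5
```

```bash
python3 -c "
from h import *
plan([.390,-.2985,.145],182,False)
p,d=grab_frame('side')
W=cloud('side',d)
for P in ([.4933,-.0925,.05],[.514,.086,.05]):
    u,v=proj('side',[P])[0].astype(int); q=W[v-12:v+12,u-12:u+12].reshape(-1,3); q=q[np.hypot(q[:,0]-P[0],q[:,1]-P[1])<.008]; print(len(q),np.round(np.percentile(q[:,2],[10,50,75,90,100]),4))
u,v=proj('side',[[.46,-.13,.09]])[0].astype(int)
cv2.imwrite('pics/c4.png',cv2.resize(p[v-50:v+50,u-60:u+60,::-1],(720,600),interpolation=2))"
```

```text
turn -0.31 shift cm [-0.33 -4.57  0.18] | t 8.15 pos [ 0.3851 -0.2529  0.1468] F [ 0.   1.7 -3.3] open 0.207 grip 60.5
17 [0.0485 0.0528 0.0537 0.0546 0.0578]Traceback (most recent call last):
  File "<string>", line 7, in <module>
    u,v=proj('side',[P])[0].astype(int); q=W[v-12:v+12,u-12:u+12].reshape(-1,3); q=q[np.hypot(q[:,0]-P[0],q[:,1]-P[1])<.008]; print(len(q),np.round(np.percentile(q[:,2],[10,50,75,90,100]),4))
                                                                                                                                                    ~~~~~~~~~~~~~^^^^^^^^^^^^^^^^^^^^^^^^^^
    return _quantile_unchecked(
        a, q, axis, out, overwrite_input, method, keepdims, weights)
    return _ureduce(a,
                    func=_quantile_ureduce_func,
    ...<5 lines>...
                    overwrite_input=overwrite_input,
                    method=method)
    r = func(a, **kwargs)
    result = _quantile(arr,
                       quantiles=q,
    ...<2 lines>...
                       out=out,
                       weights=wgt)
    slices_having_nans = np.isnan(arr[-1, ...])
                                  ~~~^^^^^^^^^
IndexError: index -1 is out of bounds for axis 0 with size 0
```

```bash
python3 -c "
from h import *
p,d=grab_frame('side')
u,v=proj('side',[[.45,-.17,.1]])[0].astype(int)
cv2.imwrite('pics/c4.png',cv2.resize(p[v-60:v+60,u-60:u+60,::-1],(600,600),interpolation=2))"
```

```text
(no output)
```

View pics/c4.png

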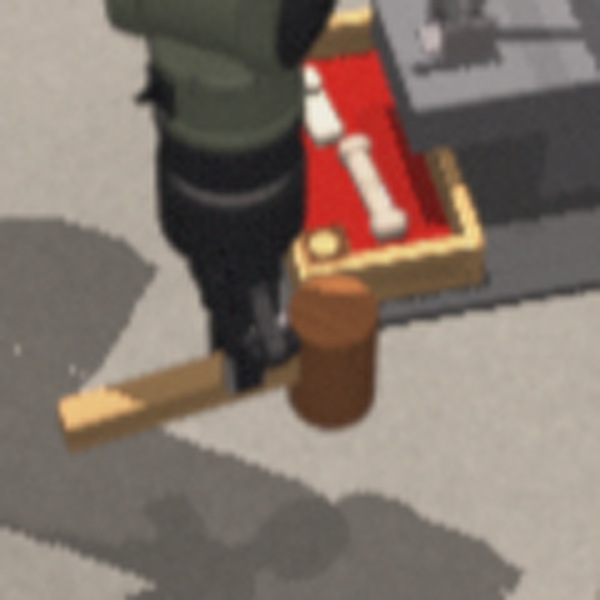

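The dowel now stands almost flush at crop (325,242), and the mallet is still level. I'll put it back in its place.

step_arm([
  [[-0.3,-2.5,0],0],
  [[0,-2,0],0],
  [[0,0,3],0],
  [[0,0,3],0],
  [[0,0,3],0],
  [[0,0,1.5],0],
  [[0,0,0],0],
  [[0,0,0],0],
])

```text
time: 9.05
position: [0.3881, -0.2918, 0.0413]
tool_rot: [-0.0, -0.018, 1.0, 0.0]
wrist_force: [1.7, -1.6, -4.3]
opening: 0.215
grip_force: 60.6
```

```bash
python3 -c "
from h import *
plan([.390,-.2985,.0285],182,False)"
```

```text
turn 0.03 shift cm [-0.17 -0.67  1.28] | t 9.05 pos [ 0.3881 -0.2918  0.0413] F [ 1.7 -1.6 -4.3] open 0.215 grip 60.6
```

step_arm([
  [[0,0,0.6],0],
  [[0,0,0.5],0],
  [[0,0,0.2],0],
  [[0,0,0],0],
  [[0,0,0],0],
])

```text
time: 9.55
position: [0.3878, -0.2921, 0.0282]
tool_rot: [0.0, -0.017, 1.0, -0.0]
wrist_force: [0.0, -0.3, -3.8]
opening: 0.209
grip_force: 60.5
```

step_arm([
  [[0,0,0.2],0],
  [[0,0,0],0],
  [[0,0,0],0],
])

```text
time: 9.85
position: [0.3876, -0.2924, 0.0268]
tool_rot: [-0.0, -0.017, 1.0, -0.0]
wrist_force: [-2.7, 0.3, 5.6]
opening: 0.211
grip_force: 61.6
```

step_arm([
  [[0,0,0],0],
  [[0,0,0],0],
  [[0,0,0],0],
  [[0,0,0],0],
  [[0,0,0],0],
  [[0,0,0],0],
  [[0,0,0],0],
  [[0,0,0],0],
], fingers=0)

```text
time: 10.65
position: [0.3878, -0.292, 0.0261]
tool_rot: [0.0, -0.017, 1.0, 0.0]
wrist_force: [0.2, -0.4, 0.4]
opening: 0.996
grip_force: 0.0
```

step_arm([
  [[0,0,-2],0],
  [[0,0,-4],0],
  [[0,0,-5],0],
  [[0,0,-5],0],
  [[0,0,-5],0],
  [[0,0,-5],0],
  [[0,0,-5],0],
  [[0,0,0],0],
])

```text
time: 11.45
position: [0.39, -0.2942, 0.3432]
tool_rot: [0.004, -0.017, 1.0, -0.004]
wrist_force: [0.1, -0.6, -0.4]
opening: 1.002
grip_force: 0.0
```

```bash
cat >> h.py <<'E'
a=np.radians(-6.5);X=np.array([np.cos(a),np.sin(a),0]);Y=np.array([-np.sin(a),np.cos(a),0]);O=np.array([.6129,-.0151,0])
def W_(x,y,z): return O+X*x/1000+Y*y/1000+np.array([0,0,z/1000])
E
python3 -c "
from h import *
g=W_(-30,-20,193);print(g)
plan(g+[0,0,.09],173.5)
for n in ('top','side'):
    p,d=grab_frame(n); W=cloud(n,d)
    for t in ('mallet',):
        for k in cut_out(n,t)[:4]: print(n,k['score'],k['rect'],np.round(np.nanmedian(W[k['mask']],0),3))
    for nm,zz in (('catch_grip',.193),):
        b=boxes_of(n,nm); print(n,nm,[(k['score'],k['rect']) for k in b[:2]])
    q=W.reshape(-1,3); L=(q-O); x=L@X*1000;y=L@Y*1000;z=q[:,2]*1000
    m=(abs(x)<70)&(y>-50)&(y<60)&(z>135)&(z<230)&(x<20)
    for r in sorted(np.c_[x,y,z][m].round().astype(int).tolist())[::3]: print(r,end=' ')
    print()
    u,v=proj(n,[g])[0].astype(int);print('gpix',u,v)
    c=p[v-50:v+50,u-60:u+60,::-1]; cv2.imwrite(f'{n}c.png',cv2.resize(c,(400,333),interpolation=2))
cv2.imwrite('pics/c5.png',np.hstack([cv2.imread('sidec.png'),cv2.imread('topc.png')]))
"
```

```text
[ 0.58082878 -0.03157534  0.193     ]
turn 8.5 shift cm [-15.99  28.26   7.89] | t 11.45 pos [ 0.39   -0.2942  0.3432] F [ 0.1 -0.6 -0.4] open 1.002 grip 0.0
top 0.78 [457.8, 246.2, 25.9, 44.6] [ 0.252 -0.493  0.063]
top 0.77 [259.9, 245.2, 52.9, 25.7] [0.299 0.145 0.064]
top 0.74 [423.9, 277.7, 25.5, 16.6] [ 0.178 -0.369  0.078]
top 0.65 [398.4, 205.9, 16.5, 34.3] [ 0.441 -0.29   0.078]
top catch_grip [(0.63, [307.9, 145.6, 26.6, 22.3])]
[-48, -16, 194] [-46, -10, 198] [-44, -9, 200] [-42, -15, 210] [-39, -18, 199] [-38, -12, 206] [-35, -12, 203] [-32, -21, 190] [-31, -11, 201] [-29, -11, 204] [-27, -1, 135] [-25, -14, 203] [-23, -14, 209] [-19, -16, 204] [-17, -13, 208] [-16, -10, 203] [-15, 16, 152] [-13, -19, 207] [-13, -10, 204] [-13, 10, 140] [-12, 7, 141] [-12, 16, 152] [-11, 7, 149] [-10, -9, 202] [-10, 19, 159] [-9, 13, 155] [-8, 1, 154] [-8, 13, 163] [-7, -3, 152] [-6, 10, 155] [-5, -9, 194] [-4, -21, 145] [-4, -2, 154] [-3, -21, 153] [-3, 10, 158] [-2, -12, 211] [-1, -18, 209] [-1, -6, 203] [-1, 4, 152] [-1, 13, 193] [-1, 23, 174] [0, -5, 151] [0, -2, 198] [0, 4, 194] [0, 
[... 1430 characters left out ...]
5] [-6, 6, 149] [-5, -22, 149] [-4, -20, 143] [-4, -19, 203] [-3, -18, 206] [-3, 7, 152] [-3, 21, 152] [-3, 46, 155] [-2, -1, 198] [-2, 11, 152] [-2, 27, 172] [-2, 48, 162] [-1, -20, 203] [-1, 2, 147] [-1, 32, 171] [0, -19, 145] [0, -6, 155] [0, 18, 154] [1, -14, 153] [1, -1, 154] [1, 39, 169] [2, -14, 188] [2, 13, 154] [3, -19, 205] [3, -5, 158] [3, 33, 174] [4, -14, 153] [4, 2, 168] [5, -23, 143] [5, 9, 192] [6, -19, 200] [6, -6, 149] [6, -5, 157] [7, -2, 163] [7, 19, 151] [8, -21, 159] [9, -2, 175] [10, -5, 156] [10, 19, 155] [11, -8, 177] [12, -5, 169] [13, -19, 147] [13, 45, 161] [14, -5, 186] [15, -4, 171] [16, 1, 184] [18, -5, 181] [18, 0, 193] [19, 4, 193] [20, -5, 197] 
gpix 354 167
```

View pics/c5.png

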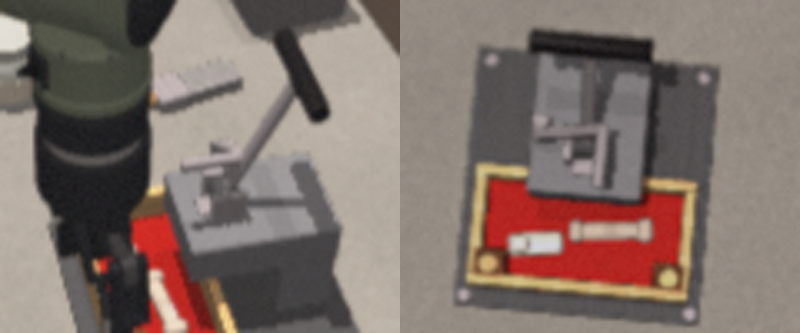

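The side and top crops show the mallet standing free, the dowel flush, and the catch bar at press x −50..9, y ≈ −16, z ≈ 199, with its arm at the rear. Next I go above the bar.

step_arm([
  [[0,4,0],4.3],
  [[0,4,0],4.2],
  [[-2.5,4,1],0],
  [[-2.5,4,1],0],
  [[-2.5,4,1],0],
  [[-2.5,4,1],0],
  [[-2.5,2,1],0],
  [[-2,1.5,1],0],
])

```text
time: 12.55
position: [0.5546, -0.0326, 0.2741]
tool_rot: [-0.001, 0.056, 0.998, 0.0]
wrist_force: [-0.6, -0.9, 0.1]
opening: 1.002
grip_force: 0.0
```

```bash
python3 -c "
from h import *
plan(W_(-30,-15.5,199),173.5)"
```

```text
turn 0.13 shift cm [-2.59  0.85  9.38] | t 12.55 pos [ 0.5546 -0.0326  0.2741] F [-0.6 -0.9  0.1] open 1.002 grip 0.0
```

step_arm([
  [[-2.4,0.5,0],0],
  [[-0.2,0.3,2],0],
  [[0,0,2],0],
  [[0,0,2],0],
  [[0,0,2],0],
  [[0,0,1],0],
  [[0,0,0],0],
  [[0,0,0],0],
])

```text
time: 13.35
position: [0.5809, -0.0298, 0.1862]
tool_rot: [-0.0, 0.057, 0.998, 0.0]
wrist_force: [0.7, -1.1, -0.5]
opening: 1.002
grip_force: 0.0
```

```bash
python3 -c "
from h import *
plan(W_(-30,-15.5,199),173.5)"
```

```text
turn -0.01 shift cm [-0.02  0.27  0.59] | t 13.35 pos [ 0.5809 -0.0298  0.1862] F [ 0.7 -1.1 -0.5] open 1.002 grip 0.0
```

step_arm([
  [[0,0.3,0.6],0],
  [[0,0,0],0],
  [[0,0,0],0],
  [[0,0,0],0],
  [[0,0,0],0],
  [[0,0,0],0],
  [[0,0,0],0],
  [[0,0,0],0],
], fingers=0.75)

```text
time: 14.15
position: [0.5812, -0.0268, 0.1801]
tool_rot: [0.0, 0.057, 0.998, -0.0]
wrist_force: [-1.0, -0.3, 0.1]
opening: 0.251
grip_force: 0.0
```

```bash
python3 -c "
from h import *
plan(W_(-30,-15.5,199),173.5)
f0=-54.
for f in (-40,-25,-10,5,20,35,50,62):
    r=np.radians;print(f,np.round([7.5*(np.sin(r(f))-np.sin(r(f0))),-7.5*(np.cos(r(f))-np.cos(r(f0)))],2));f0=f"
```

```text
turn -0.01 shift cm [-0.01 -0.03 -0.02] | t 14.15 pos [ 0.5812 -0.0268  0.1801] F [-1.  -0.3  0.1] open 0.251 grip 0.0
-40 [ 1.25 -1.34]
-25 [ 1.65 -1.05]
-10 [ 1.87 -0.59]
5 [ 1.96 -0.09]
20 [1.91 0.42]
35 [1.74 0.9 ]
50 [1.44 1.32]
62 [0.88 1.3 ]
```

step_arm([
  [[0,0.6,-0.7],0],
  [[0,0.6,-0.7],0],
  [[0,0.8,-0.55],0],
  [[0,0.8,-0.5],0],
  [[0,0.9,-0.3],0],
  [[0,1,-0.3],0],
  [[0,1,-0.05],0],
  [[0,1,-0.05],0],
])

```text
time: 14.95
position: [0.5888, 0.0408, 0.2115]
tool_rot: [-0.0, 0.057, 0.998, 0.0]
wrist_force: [0.4, 1.2, 1.1]
opening: 0.251
grip_force: 0.0
```

step_arm([
  [[0,1,0.2],0],
  [[0,0.9,0.2],0],
  [[0,0.9,0.4],0],
  [[0,0.8,0.5],0],
  [[0,0.8,0.6],0],
  [[0,0.7,0.7],0],
  [[0,0.5,0.7],0],
  [[0,0.5,0.6],0],
])

```text
time: 15.75
position: [0.5955, 0.1007, 0.1716]
tool_rot: [-0.0, 0.057, 0.998, -0.0]
wrist_force: [0.7, 0.4, -0.5]
opening: 0.25
grip_force: 0.0
```

```bash
python3 -c "
from h import *
r=np.radians(62)
plan(W_(-30,45+75*np.sin(r),155+75*np.cos(r)),173.5)
p,d=grab_frame('side')
u,v=proj('side',[W_(-30,40,180)])[0].astype(int)
cv2.imwrite('pics/c6.png',cv2.resize(p[v-50:v+50,u-60:u+60,::-1],(600,500),interpolation=2))"
```

```text
turn -0.01 shift cm [-0.04 -0.19  0.01] | t 15.75 pos [0.5955 0.1007 0.1716] F [ 0.7  0.4 -0.5] open 0.25 grip 0.0
```

View pics/c6.png

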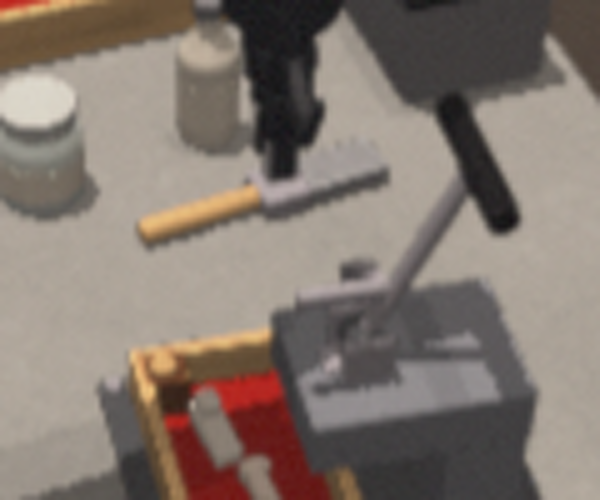

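The bar seems to still be at the right, at crop (300–385,295). I'll measure where it is now.

```bash
python3 -c "
from h import *
for n in ('side','top'):
    p,d=grab_frame(n); W=cloud(n,d)
    q=W.reshape(-1,3); L=(q-O); x=L@X*1000;y=L@Y*1000;z=q[:,2]*1000
    m=(x>-60)&(x<20)&(y>-50)&(y<140)&(z>162)&(z<250)
    print(n,m.sum())
    for r in sorted(np.c_[x,y,z][m].round().astype(int).tolist())[::4]: print(r,end=' ')
    print()
"
```

```text
side 226
[-50, -17, 203] [-48, -18, 203] [-45, -19, 207] [-45, 125, 243] [-44, 74, 244] [-44, 99, 210] [-44, 127, 208] [-43, 69, 248] [-43, 102, 225] [-43, 128, 203] [-42, -11, 203] [-42, 96, 229] [-41, 96, 204] [-41, 124, 210] [-40, 88, 224] [-40, 99, 214] [-40, 129, 215] [-39, 93, 223] [-38, -17, 203] [-38, 96, 208] [-37, 99, 192] [-36, 72, 249] [-35, 92, 202] [-33, 90, 221] [-32, 92, 214] [-31, 97, 205] [-30, 90, 212] [-29, 73, 246] [-27, 88, 208] [-26, -11, 200] [-25, -17, 201] [-25, 73, 246] [-22, -19, 198] [-21, -12, 204] [-19, -18, 205] [-16, -19, 201] [-14, -22, 203] [-9, -14, 203] [-6, -15, 204] [-4, 10, 184] [-2, -13, 200] [-2, 29, 174] [-1, 21, 178] [0, -19, 202] [1, -23, 206] [1, 39, 169] [3, -2, 167] [4, 37, 171] [6, -8, 203] [7, -2, 167] [8, -6, 171] [11, -6, 178] [14, -8, 171] [14, 7, 183] [16, -6, 195] [17, -5, 185] [19, 3, 198] 
top 180
[-49, -16, 201] [-46, -16, 199] [-44, -13, 205] [-41, -18, 205] [-39, 88, 248] [-37, -18, 203] [-36, 86, 247] [-34, -18, 202] [-32, -11, 205] [-31, -14, 201] [-28, -11, 198] [-24, -17, 201] [-22, -14, 204] [-18, -16, 201] [-16, -10, 203] [-12, -10, 200] [-9, -9, 198] [-6, -9, 197] [-3, -12, 199] [-1, -12, 207] [-1, 7, 182] [-1, 26, 172] [-1, 42, 164] [0, 1, 181] [1, -18, 200] [1, 23, 182] [2, -12, 207] [2, 13, 182] [3, -14, 202] [3, 7, 193] [3, 36, 167] [4, 10, 187] [4, 29, 177] [5, 33, 170] [6, -17, 205] [6, 4, 197] [7, 11, 189] [7, 23, 181] [8, -5, 205] [8, 49, 163] [9, 36, 168] [12, 49, 163] [15, -1, 201] [17, -7, 178] [20, -4, 192]
```

The catch never moved: the loosely closed fingertips slid off the bar. I'll go back and grip it firmly, a little deeper.

step_arm([
  [[0,0,-4],0],
  [[0,0,-4],0],
  [[0,-1,-2],0],
  [[0,-3,0],0],
  [[0,-4,0],0],
  [[0,-3,0],0],
  [[0,-1.5,0],0],
  [[0,0,0],0],
], fingers=0.3)

```text
time: 16.7
position: [0.5816, -0.0256, 0.2729]
tool_rot: [0.0, 0.058, 0.998, -0.0]
wrist_force: [-0.2, 0.9, -0.3]
opening: 0.697
grip_force: 0.0
```

```bash
python3 -c "
from h import *
plan(W_(-30,-15.5,194),173.5)"
```

```text
turn -0.2 shift cm [ 0.01 -0.15  9.76] | t 16.7 pos [ 0.5816 -0.0256  0.2729] F [-0.2  0.9 -0.3] open 0.697 grip 0.0
```

step_arm([
  [[0,-0.1,2],0],
  [[0,0,2],0],
  [[0,0,2],0],
  [[0,0,2],0],
  [[0,0,1.5],0],
  [[0,0,0.2],0],
  [[0,0,0],0],
  [[0,0,0],0],
])

```text
time: 17.5
position: [0.5822, -0.0243, 0.1766]
tool_rot: [0.001, 0.056, 0.998, -0.0]
wrist_force: [0.1, -0.1, -0.1]
opening: 0.704
grip_force: 0.0
```

step_arm([
  [[0,0,0],0],
  [[0,0,0],0],
  [[0,0,0],0],
  [[0,0,0],0],
  [[0,0,0],0],
  [[0,0,0],0],
], fingers=1)

```text
time: 18.1
position: [0.5816, -0.0257, 0.1761]
tool_rot: [0.0, 0.057, 0.998, -0.001]
wrist_force: [-2.0, -4.4, 4.7]
opening: 0.085
grip_force: 58.4
```

```bash
python3 -c "
from h import *
plan(W_(-30,-15.5,194),173.5);print(state()['torque'])"
```

```text
turn -0.05 shift cm [ 0.01 -0.14  0.08] | t 18.1 pos [ 0.5816 -0.0257  0.1761] F [-2.  -4.4  4.7] open 0.085 grip 58.4
[-0.96800708  0.38496085  0.00271987]
```

step_arm([
  [[0,0.6,-0.7],0],
  [[0,0.6,-0.7],0],
  [[0,0,0],0],
])

```text
time: 18.4
position: [0.5834, -0.0116, 0.1903]
tool_rot: [0.001, 0.056, 0.998, 0.001]
wrist_force: [0.1, 0.5, 0.5]
opening: 0.0
grip_force: 0.0
```

```bash
python3 -c "
from h import *
plan(W_(-30,-15.5,194),173.5);print(state()['torque'])
for n in ('side',):
    p,d=grab_frame(n); W=cloud(n,d)
    q=W.reshape(-1,3); L=(q-O); x=L@X*1000;y=L@Y*1000;z=q[:,2]*1000
    m=(x>-60)&(x<20)&(y>-50)&(y<60)&(z>162)&(z<225)
    for r in sorted(np.c_[x,y,z][m].round().astype(int).tolist())[::4]: print(r,end=' ')
    u,v=proj('side',[W_(-30,-10,200)])[0].astype(int)
    cv2.imwrite('pics/c7.png',cv2.resize(p[v-35:v+35,u-42:u+42,::-1],(720,600),interpolation=2))
"
```

```text
turn 0.04 shift cm [ 0.03 -1.56  1.5 ] | t 18.4 pos [ 0.5834 -0.0116  0.1903] F [0.1 0.5 0.5] open 0.0 grip 0.0
[ 0.06795284 -0.02217594 -0.03082763]
[-50, -17, 206] [-48, -19, 207] [-44, -15, 208] [-43, -9, 222] [-40, -12, 204] [-38, -17, 204] [-36, -9, 205] [-35, -5, 213] [-31, -17, 202] [-30, -10, 208] [-28, -13, 223] [-25, -16, 204] [-22, -17, 209] [-20, -8, 205] [-16, -4, 204] [-13, -16, 211] [-10, -18, 208] [-6, -17, 201] [-3, -17, 205] [-3, 24, 179] [-2, 29, 179] [0, -6, 207] [2, -10, 206] [3, -4, 170] [4, 16, 190] [6, -6, 205] [7, -3, 163] [9, -5, 169] [11, -6, 187] [13, -8, 188] [14, -4, 189] [17, -6, 182] [18, -3, 187] [19, -3, 175]
```

View pics/c7.png

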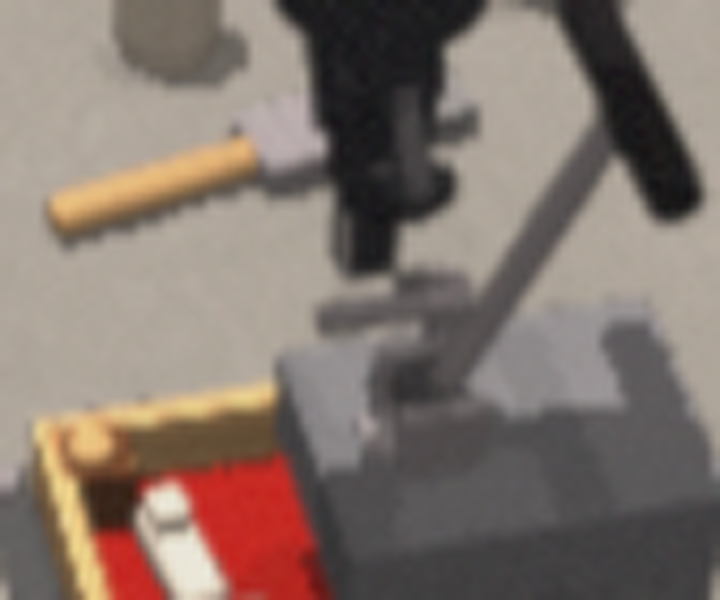

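```bash
python3 -c "
from h import *
u,v=proj('side',[W_(-30,-10,200)])[0].astype(int);print(u,v)
s=720/84
f=lambda P:np.round((proj('side',[P])[0]-[u-42,v-35]+.5)*s)
print('tcp',f(state()['position']),'bar front',f(W_(-49,-16,199)),'bar back',f(W_(9,-16,199)),'low',f(W_(-49,-16,180)))
for xx in (-70,-49,-30): print(xx,f(W_(xx,-16,199)))
print('hinge',f(W_(-30,45,155)),f(W_(5,45,155)),'crossbar',f(W_(63,55,276)),f(W_(63,-55,276)),'head corner FL',f(W_(-45,55,125)),'FR',f(W_(-45,-55,125)))
"
```

```text
353 163
tcp [363. 315.] bar front [324. 334.] bar back [481. 309.] low [322. 372.]
-70 [267. 343.]
-49 [324. 334.]
-30 [376. 326.]
hinge [328. 299.] [419. 285.] crossbar [586.  -4.] [681. 199.] head corner FL [281. 344.] FR [354. 552.]
```

```bash
python3 -c "
from h import *
def f(C,P,ou,ov,s):
    u,v=proj('side',[C])[0].astype(int); return np.round((proj('side',[P])[0]-[u-ou,v-ov]+.5)*s)
print('c2',f([.39,-.2985,.16],[.3887,-.2975,.1465],60,50,5))
print('c6',f(W_(-30,40,180),[.5955,.1007,.1716],60,50,5))
print('c3',f([.4933,-.0925,.09],[.4357,-.0946,.1455],60,60,5))
W=np.array(grab_frame('side')[1]);Q=cloud('side',W);t=state()['position']
u,v=proj('side',[t])[0].astype(int)
for r in range(v-12,v+5): print(r,[tuple(np.round((Q[r,c]-O)@np.c_[X,Y,[0,0,1]]*1000).astype(int).tolist()) for c in range(u-2,u+3,2)])
print(u,v,np.round((t-O)@np.c_[X,Y,[0,0,1]]*1000))
"
```

```text
c2 [300. 269.]
c6 [276. 191.]
c3 [219. 269.]
152 [(-42, -1, 244), (-43, -28, 269), (-43, -46, 285)]
153 [(-43, -5, 244), (-43, -27, 263), (-43, -48, 282)]
154 [(-42, -5, 239), (-43, -27, 260), (-39, -36, 267)]
155 [(-42, -5, 236), (-38, -11, 240), (-33, -17, 245)]
156 [(-43, -8, 234), (-38, -14, 239), (-33, -17, 240)]
157 [(-42, -7, 229), (-38, -12, 232), (-32, -15, 234)]
158 [(-42, -7, 225), (-39, -16, 232), (-31, -11, 226)]
159 [(-41, -3, 217), (-39, -16, 228), (-30, -10, 221)]
160 [(24, 214, -3), (-35, -6, 214), (39, 212, -4)]
161 [(21, 204, 2), (30, 206, -2), (38, 207, -5)]
162 [(21, 201, -1), (-36, -9, 208), (-29, -7, 205)]
163 [(-42, -10, 207), (-35, -8, 204), (-31, -15, 209)]
164 [(-43, -14, 207), (-37, -15, 206), (-31, -14, 204)]
165 [(-44, -16, 204), (-38, -18, 205), (-31, -17, 202)]
166 [(-43, -12, 196), (23, 181, -3), (31, 181, -4)]
167 [(13, 173, 3), (-16, 52, 125), (-9, 54, 122)]
168 [(-24, 49, 125), (-17, 48, 124), (-10, 50, 121)]
352 164 [-30.  -0. 189.]
```

The depth shows the shut fingertips ending about 10–15 mm above the reported TCP, so the bar was only at the very tips. I'll retry deeper.

step_arm([
  [[0,0,-3],0],
  [[0,0,-3],0],
  [[0,-1.3,0],0],
  [[0,0,0],0],
  [[0,0,0],0],
  [[0,0,0],0],
  [[0,0,0],0],
], fingers=0.3)

```text
time: 19.2
position: [0.5808, -0.0254, 0.2485]
tool_rot: [-0.001, 0.057, 0.998, 0.0]
wrist_force: [0.2, -0.6, -0.5]
opening: 0.701
grip_force: 0.0
```

```bash
python3 -c "
from h import *
plan(W_(-30,-14,164),173.5,False)"
```

```text
turn 0.0 shift cm [-0.08 -0.01  8.45] | t 19.2 pos [ 0.5808 -0.0254  0.2485] F [ 0.2 -0.6 -0.5] open 0.701 grip 0.0
```

step_arm([
  [[0,0,2],0],
  [[0,0,2],0],
  [[0,0,2],0],
  [[0,0,1.5],0],
  [[0,0,0.8],0],
  [[0,0,0],0],
  [[0,0,0],0],
])

```text
time: 19.9
position: [0.5816, -0.0257, 0.167]
tool_rot: [0.0, 0.057, 0.998, 0.0]
wrist_force: [-0.7, -0.4, 1.1]
opening: 0.7
grip_force: 0.0
```

step_arm([
  [[0,0,0],0],
  [[0,0,0],0],
  [[0,0,0],0],
  [[0,0,0],0],
  [[0,0,0],0],
  [[0,0,0],0],
], fingers=1)

```text
time: 20.5
position: [0.5819, -0.0238, 0.1664]
tool_rot: [0.0, 0.056, 0.998, 0.002]
wrist_force: [2.1, 5.4, -2.9]
opening: 0.11
grip_force: 58.4
```

```bash
python3 -c "
from h import *
plan(W_(-30,-14,164),173.5,False);print(state()['torque'])"
```

```text
turn 0.05 shift cm [ 0.02 -0.18  0.24] | t 20.5 pos [ 0.5819 -0.0238  0.1664] F [ 2.1  5.4 -2.9] open 0.11 grip 58.4
[ 0.98314144 -0.57663012 -0.03945428]
```

step_arm([
  [[0,0.6,-0.65],0],
  [[0,0.6,-0.65],0],
  [[0,0.75,-0.55],0],
  [[0,0,0],0],
])

```text
time: 20.9
position: [0.584, -0.0045, 0.1854]
tool_rot: [0.0, 0.056, 0.998, 0.001]
wrist_force: [2.5, 6.1, -1.7]
opening: 0.11
grip_force: 59.0
```

```bash
python3 -c "
from h import *
plan(W_(-30,-14,164),173.5,False);print(state()['torque'])
p,d=grab_frame('side'); W=cloud('side',d)
q=W.reshape(-1,3); L=(q-O); x=L@X*1000;y=L@Y*1000;z=q[:,2]*1000
for lo,hi in ((-55,-44),(-15,-5)):
    m=(x>lo)&(x<hi)&(y>-40)&(y<60)&(z>165)&(z<240)
    for r in sorted(np.c_[x,y,z][m].round().astype(int).tolist())[::2]: print(r,end=' ')
"
```

```text
turn 0.08 shift cm [ 0.01 -2.13  2.14] | t 20.9 pos [ 0.584  -0.0045  0.1854] F [ 2.5  6.1 -1.7] open 0.11 grip 59.0
[ 1.14751721 -0.34111365  0.03145227]
[-51, 9, 220] [-49, 13, 212] [-47, 0, 223] [-47, 11, 222] [-45, 5, 226] [-15, 1, 224] [-11, 2, 222] [-9, 1, 223] [-8, 3, 225] [-5, 1, 218]
```

The catch is moving, now at about −32°. I'll continue the arc.

step_arm([
  [[0,0.9,-0.5],0],
  [[0,1,-0.35],0],
  [[0,1,-0.2],0],
  [[0,1,-0.1],0],
  [[0,1,0.1],0],
  [[0,1,0.2],0],
  [[0,1,0.35],0],
  [[0,0,0],0],
])

```text
time: 21.75
position: [0.5917, 0.0635, 0.1916]
tool_rot: [0.001, 0.056, 0.998, 0.0]
wrist_force: [-0.7, 1.1, 4.9]
opening: 0.104
grip_force: 62.4
```

step_arm([
  [[0,0.9,0.5],0],
  [[0,0.9,0.6],0],
  [[0,0.8,0.7],0],
  [[0,0.65,0.8],0],
  [[0,0,0],0],
  [[0,0,0],0],
])

```text
time: 22.35
position: [0.5953, 0.095, 0.1627]
tool_rot: [-0.0, 0.056, 0.998, 0.001]
wrist_force: [4.7, -1.1, -8.6]
opening: 0.111
grip_force: 66.6
```

```bash
python3 -c "
from h import *
plan(W_(-30,110,158),173.5,False);print(state()['torque'])
p,d=grab_frame('side'); W=cloud('side',d)
q=W.reshape(-1,3); L=(q-O); x=L@X*1000;y=L@Y*1000;z=q[:,2]*1000
for lo,hi in ((-58,-44),(-15,-5)):
    m=(x>lo)&(x<hi)&(y>-40)&(y<140)&(z>165)&(z<230)
    for r in sorted(np.c_[x,y,z][m].round().astype(int).tolist())[::2]: print(r,end=' ')
"
```

```text
turn 0.03 shift cm [0.01 0.26 0.47] | t 22.35 pos [0.5953 0.095  0.1627] F [ 4.7 -1.1 -8.6] open 0.111 grip 66.6
[ 0.12099463 -1.18564563  0.21958838]
[-51, 109, 200] [-48, 107, 196] [-47, 97, 200] [-47, 111, 201] [-12, 104, 196] [-10, 100, 199] [-9, 103, 205] [-7, 99, 203]
```

The catch bar is now at y ≈ 104, z ≈ 197, an angle of about 1.97 rad. I'll release it and lift.

step_arm([
  [[0,0,0],0],
  [[0,0,0],0],
  [[0,0,0],0],
  [[0,0,0],0],
  [[0,0,-3],0],
  [[0,0,-4],0],
  [[0,0,-4],0],
  [[0,0,-4],0],
], fingers=0.4)

```text
time: 23.2
position: [0.5946, 0.0945, 0.316]
tool_rot: [0.0, 0.057, 0.998, 0.0]
wrist_force: [1.2, -0.5, 0.4]
opening: 0.597
grip_force: 0.0
```

step_arm([
  [[0,0,-4],8.5],
  [[0,0,0],8.5],
  [[0,0,0],8.5],
  [[0,0,0],8.5],
  [[0,0,0],8.5],
  [[0,0,0],8.5],
  [[0,0,0],8.5],
  [[0,0,0],8.5],
])

```text
time: 24.0
position: [0.5949, 0.0945, 0.3544]
tool_rot: [-0.0, 0.608, 0.794, 0.0]
wrist_force: [-0.5, 0.4, -0.5]
opening: 0.604
grip_force: 0.0
```

step_arm([
  [[0,0,0],8],
  [[0,0,0],7],
  [[0,0,0],7],
  [[0,0,0],0],
])

```text
time: 24.4
position: [0.5949, 0.0945, 0.3544]
tool_rot: [-0.0, 0.746, 0.666, 0.0]
wrist_force: [-0.1, -0.9, -0.7]
opening: 0.598
grip_force: 0.0
```

```bash
python3 -c "
from h import *
plan(W_(63,-30,335),83.5,False); print(state()['joint_positions'])
for n in ('side','top'):
    p,d=grab_frame(n); W=cloud(n,d)
    q=W.reshape(-1,3); L=(q-O); x=L@X*1000;y=L@Y*1000;z=q[:,2]*1000
    m=(x>25)&(x<100)&(y>-70)&(y<70)&(z>262)&(z<300)
    print(n,m.sum())
    for r in sorted(np.c_[x,y,z][m].round().astype(int).tolist(),key=lambda r:r[1])[::6]: print(r,end=' ')
    m=(x>-60)&(x<-44)&(y>60)&(y<140)&(z>165)&(z<230)
    print('catch',np.median(np.c_[x,y,z][m],axis=0),m.sum())
"
```

```text
turn 0.0 shift cm [-13.69   9.33   1.94] | t 24.4 pos [0.5949 0.0945 0.3544] F [-0.1 -0.9 -0.7] open 0.598 grip 0.0
[3.49659495e-02 3.87288300e-01 2.69260367e-01 1.45263340e+00
 1.41516908e-04 1.71912277e+00]
side 220
[57, -58, 271] [56, -55, 284] [60, -54, 283] [66, -53, 281] [52, -52, 278] [61, -51, 284] [71, -48, 279] [52, -45, 272] [55, -41, 280] [68, -39, 283] [63, -34, 288] [67, -32, 285] [56, -28, 288] [62, -27, 286] [63, -22, 286] [59, -16, 285] [70, -14, 281] [64, -10, 287] [53, -8, 275] [57, -6, 281] [67, -3, 284] [54, 1, 263] [63, 4, 287] [53, 6, 263] [55, 9, 284] [69, 13, 282] [54, 16, 282] [54, 18, 285] [56, 22, 285] [52, 26, 270] [53, 30, 275] [62, 34, 286] [54, 37, 288] [52, 40, 278] [63, 45, 284] [64, 48, 285] [59, 52, 283] catch [-46.86182218 104.74710442 199.3885818 ] 9
top 288
  return _methods._mean(a, axis=axis, dtype=dtype,
  ret = um.true_divide(
```

step_arm([
  [[-3.4,2.3,0],0],
  [[-3.4,2.3,0],0],
  [[-3.4,2.3,0],0],
  [[-3.5,2.4,1],0],
  [[0,0,2],0],
  [[0,0,0],0],
  [[0,0,0],0],
])

```text
time: 25.2
position: [0.6714, -0.0518, 0.3241]
tool_rot: [-0.001, 0.746, 0.666, -0.0]
wrist_force: [0.7, 0.8, 1.5]
opening: 0.603
grip_force: 0.0
```

```bash
python3 -c "
from h import *
plan(W_(63,-30,245),83.5,False)"
```

```text
turn 0.06 shift cm [-0.01  0.07  7.91] | t 25.2 pos [ 0.6714 -0.0518  0.3241] F [0.7 0.8 1.5] open 0.603 grip 0.0
```

step_arm([
  [[0,0.1,2],0],
  [[0,0,2],0],
  [[0,0,2],0],
  [[0,0,1.5],0],
  [[0,0,0.4],0],
  [[0,0,0],0],
])

```text
time: 25.8
position: [0.6729, -0.0514, 0.2461]
tool_rot: [0.0, 0.746, 0.666, 0.0]
wrist_force: [0.1, -0.2, -0.3]
opening: 0.602
grip_force: 0.0
```

step_arm([
  [[0,0,0],0],
  [[0,0,0],0],
  [[0,0,0],0],
  [[0,0,0],0],
  [[0,0,0],0],
  [[0,0,0],0],
], fingers=1)

```text
time: 26.4
position: [0.673, -0.0522, 0.247]
tool_rot: [0.0, 0.746, 0.666, 0.001]
wrist_force: [-2.7, 0.6, 5.0]
opening: 0.226
grip_force: 58.8
```

```bash
python3 -c "
from h import *
plan(W_(63,-30,245),83.5,False); print(state()['torque'])
f0=-25.
for f in list(range(-20,26,5)):
    r=np.radians;print(f,np.round([-15*(np.sin(r(f))-np.sin(r(f0))),-15*(np.cos(r(f))-np.cos(r(f0)))],2));f0=f"
```

```text
turn 0.0 shift cm [ 0.   -0.09  0.2 ] | t 26.4 pos [ 0.673  -0.0522  0.247 ] F [-2.7  0.6  5. ] open 0.226 grip 58.8
[0.19771716 0.66541858 0.04943574]
-20 [-1.21 -0.5 ]
-15 [-1.25 -0.39]
-10 [-1.28 -0.28]
-5 [-1.3  -0.17]
0 [-1.31 -0.06]
5 [-1.31  0.06]
10 [-1.3   0.17]
15 [-1.28  0.28]
20 [-1.25  0.39]
25 [-1.21  0.5 ]
```

step_arm([
  [[0,-1.2,-0.5],0],
  [[0,-1.25,-0.4],0],
  [[0,-1.3,-0.3],0],
  [[0,-1.3,-0.15],0],
  [[0,-1.3,-0.05],0],
  [[0,0,0],0],
])

```text
time: 27.0
position: [0.6155, -0.0458, 0.2649]
tool_rot: [0.006, 0.746, 0.666, 0.006]
wrist_force: [8.7, -0.7, 11.3]
opening: 0.218
grip_force: 60.2
```

step_arm([
  [[0,-1.3,0.05],0],
  [[0,-1.3,0.15],0],
  [[0,-1.3,0.3],0],
  [[0,-1.25,0.4],0],
  [[0,0,0],0],
])

```text
time: 27.5
position: [0.563, -0.0401, 0.261]
tool_rot: [0.008, 0.746, 0.666, 0.006]
wrist_force: [-8.2, 2.0, 45.1]
opening: 0.187
grip_force: 62.0
```

step_arm([
  [[0,-1.2,0.5],0],
  [[0,0,0],0],
  [[0,0,0],0],
])

```text
time: 27.8
position: [0.5486, -0.038, 0.2561]
tool_rot: [0.005, 0.746, 0.666, 0.004]
wrist_force: [-17.3, 4.3, 54.5]
opening: 0.169
grip_force: 63.9
```

```bash
python3 -c "
from h import *
plan(W_(-63,-30,245),83.5,False); print(state()['torque'])
p,d=grab_frame('side'); W=cloud('side',d)
q=W.reshape(-1,3); L=(q-O); x=L@X*1000;y=L@Y*1000;z=q[:,2]*1000
m=(x>-90)&(x<-30)&(y>5)&(y<65)&(z>262)&(z<300)
print('bar',np.median(np.c_[x,y,z][m],axis=0),m.sum())
m=(x>-58)&(x<10)&(y>75)&(y<140)&(z>180)&(z<230)
print('catch',np.median(np.c_[x,y,z][m],axis=0),m.sum())
u,v=proj('side',[W_(-60,-60,180)])[0].astype(int)
cv2.imwrite('pics/c8.png',cv2.resize(p[v-80:v+120,u-130:u+130,::-1],(780,600),interpolation=2))"
```

```text
turn -0.01 shift cm [ 0.   -0.17  1.11] | t 27.8 pos [ 0.5486 -0.038   0.2561] F [-17.3   4.3  54.5] open 0.169 grip 63.9
[ 0.83986493  3.90747659 -0.13649485]
bar [-71.25532193  43.17123712 282.26066001] 13
catch [-7.24110875e-02  8.97452263e+01  1.92758686e+02] 36
```

View pics/c8.png

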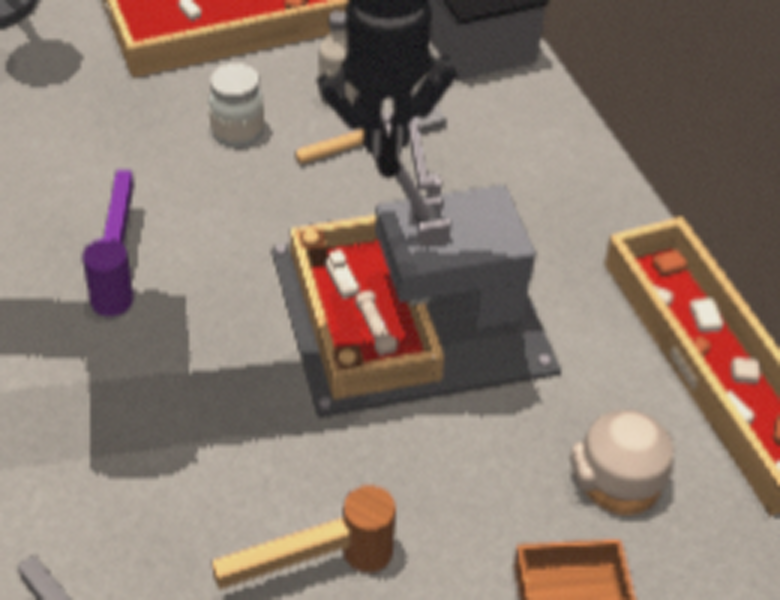

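The lever is pulled to the front, the catch is over, and the mallet stands at crop (370,530). The bar has rolled towards the fingertips and the tool is pressing down with 54 N. I'll relax the grip, let the tool settle and grip again while still hooking the bar.

step_arm([
  [[0,0,0],0],
  [[0,0,0],0],
  [[0,0,0],0],
  [[0,0,0],0],
], fingers=0.6)

```text
time: 28.25
position: [0.5507, -0.0387, 0.248]
tool_rot: [0.004, 0.746, 0.666, 0.003]
wrist_force: [5.1, -1.1, 3.6]
opening: 0.4
grip_force: 2.8
```

step_arm([
  [[0,-0.3,0],0],
  [[0,0,0],0],
  [[0,0,0],0],
  [[0,0,0],0],
  [[0,0,0],0],
  [[0,0,0],0],
], fingers=1)

```text
time: 28.85
position: [0.5477, -0.0383, 0.2469]
tool_rot: [0.003, 0.746, 0.666, 0.003]
wrist_force: [7.8, -0.5, -0.2]
opening: 0.232
grip_force: 59.6
```

```bash
python3 -c "
from h import *
plan(W_(-63,-30,245),83.5,False); print(state()['torque'])
p,d=grab_frame('top'); W=cloud('top',d)
p2,d2=grab_frame('side'); W2=cloud('side',d2)
for W in (W,W2):
    q=W.reshape(-1,3); L=(q-O); x=L@X*1000;y=L@Y*1000;z=q[:,2]*1000
    m=(x>-100)&(x<100)&(y>0)&(y<60)&(z>180)&(z<300)
    for r in sorted(np.c_[x,y,z][m].round().astype(int).tolist(),key=lambda r:r[2])[::5]: print(r,end=' ')
    print()
"
```

```text
turn -0.01 shift cm [ 0.05 -0.08  0.19] | t 28.85 pos [ 0.5477 -0.0383  0.2469] F [ 7.8 -0.5 -0.2] open 0.232 grip 59.6
[-0.17613835 -1.58920386 -0.03682909]
[-60, 55, 279] [-66, 51, 285] [-70, 51, 290] 
[-23, 1, 192] [-75, 43, 277] [-74, 46, 281] [-74, 32, 285]
```

```bash
python3 -c "
from cell import *
print(sign_off())"
```

```text
the job is handed in; nothing more can be done
None
```

I handed the job in at about 29 s (limit 72 s), but the verdict isn't back: the dowel is home, the mallet stands free on its head, the catch is over at about 1.97 rad, and the gripper is holding the lever at about 0.86 rad of its 0.87 rad stop. The catch took three tries, and the arm briefly pushed down on the lever bar with about 54 N through the fingers before I regripped.

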